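# Make up two plating kits

### The job

Make up two plating kits: the rectangular tray gets the largest forming ring and the squeeze bottle that is packed between the shakers in the crate, the round tray gets the smallest forming ring and the pepper mill. Put one thing in each compartment, flat on the tray's floor, keep bottle and mill upright all the way, and leave the four shakers standing in the crate.

Things in the scene. Friction and masses are not known exactly. Their poses are not given: they have to be found in the camera images.
- rect_tray: rectangular aluminium kit tray, 98 x 193 mm, 14 mm high, fixed to the worktop. Origin: centre of its underside; long side along its y, z up. Floor 4 mm above the origin. A divider 3 mm thick (as high as the rim) along its x at y = 0 parts it into two compartments, each 92 mm (x) by 92 mm (y) inside, centred at y = +47 and -47 mm.
- round_tray: round aluminium kit tray, 200 mm across, 14 mm high, fixed to the worktop. Origin: centre of its underside, z up. Floor 4 mm above the origin, rim 3 mm thick. A divider 3 mm thick and 13 mm high along its x at y = 0 parts it into two half-moon compartments on the +y and -y sides; a thing set down at y = +47 or -47 mm, x = 0 stands clear of rim and divider.
- large_ring: largest of the three plain steel forming rings on the worktop: open tube, outer diameter 64 mm, 36 mm high, wall a few mm. Origin: centre of its lower edge, z up its axis. The medium ring (51 mm across), not wanted, stands among the stock too.
- small_ring: smallest of the three steel forming rings: open tube, outer diameter 41 mm, 36 mm high. Origin: centre of its lower edge, z up its axis. (Mind the soup ladle hanging from the shelf behind the work: its bowl is at x 0.59 to 0.68, y 0.11 to 0.19, z 0.25 to 0.29 m, the handle above it; carry things past in front of it.)
- pepper_mill: turned wooden pepper mill, 170 mm tall, stands free on the worktop. Origin: centre of its foot, z up. Body up to 58 mm across to a height of 122 mm; round head about 48 mm across from 123 to 159 mm (does not turn), small metal button on top. About 0.2 kg.
- sauce_bottle: squeeze bottle, 178 mm tall with its nozzle, stands in the middle of the crate wedged between the four shakers (under 1 mm of play). Origin: centre of its foot, z up. Body 45 mm across up to 120 mm, cap 38 mm across from 118 to 136 mm, nozzle up to 15 mm across above that. About 0.3 kg. Crate: grey plastic, open, 161 mm square, walls 60 mm high, floor 5 mm thick, fixed; it shares the shakers' square.
- shaker_0: one of four alike steel shakers, 68 mm across, 96 mm tall, standing one in each corner of the grey crate round the squeeze bottle. Origin: centre of its foot, z up. Stays in the crate.
- shaker_1: one of four alike steel shakers, 68 mm across, 96 mm tall, standing one in each corner of the grey crate round the squeeze bottle. Origin: centre of its foot, z up. Stays in the crate.
- shaker_2: one of four alike steel shakers, 68 mm across, 96 mm tall, standing one in each corner of the grey crate round the squeeze bottle. Origin: centre of its foot, z up. Stays in the crate.
- shaker_3: one of four alike steel shakers, 68 mm across, 96 mm tall, standing one in each corner of the grey crate round the squeeze bottle. Origin: centre of its foot, z up. Stays in the crate.
There are look-alikes about, which are no part of the job. Leave any blue look-alike of the sauce_bottle alone.

How it is judged (in metres and radians):
At the end, for the whole second after the job is handed in: Each thing in its tray, upright within 0.1 rad, foot 1 to 7 mm above the tray's underside, within 85 mm of the tray's centre, the two of a tray on opposite sides of its divider, at rest (under 20 mm/s); the shakers upright within 0.2 rad (z of large_ring in the frame of rect_tray between 0.001 and 0.007 m and horizontal distance between each of large_ring, sauce_bottle and rect_tray below 0.085 m and angle between each of large_ring, sauce_bottle, small_ring, pepper_mill's own z axis and vertical below 0.1 rad and linear speed of each of large_ring, sauce_bottle, small_ring, pepper_mill below 0.02 m/s and z of sauce_bottle in the frame of rect_tray between 0.001 and 0.007 m and ((y of large_ring in the frame of rect_tray above 0 m and y of sauce_bottle in the frame of rect_tray below 0 m) or (y of large_ring in the frame of rect_tray below 0 m and y of sauce_bottle in the frame of rect_tray above 0 m)) and z of small_ring in the frame of round_tray between 0.001 and 0.007 m and horizontal distance between each of small_ring, pepper_mill and round_tray below 0.085 m and z of pepper_mill in the frame of round_tray between 0.001 and 0.007 m and ((y of small_ring in the frame of round_tray above 0 m and y of pepper_mill in the frame of round_tray below 0 m) or (y of small_ring in the frame of round_tray below 0 m and y of pepper_mill in the frame of round_tray above 0 m)) and angle between each of shaker_0, shaker_1, shaker_2, shaker_3's own z axis and vertical below 0.2 rad); the robot touches nothing.
It fails at once if a shaker is moved more than 25 mm from its place in the crate (distance of any of shaker_0, shaker_1, shaker_2, shaker_3 from where it was at the start of the episode above 0.025 m).
It fails at once if the squeeze bottle or the mill is tipped more than 0.6 rad (angle between any of sauce_bottle, pepper_mill's own z axis and vertical above 0.6 rad).
It also fails if it takes over 144 s, if anything falls off the work surface, if the arm or the gripper's body presses on something with over 40 N, if the wrist force passes 120 N, or if a joint passes its speed limit or range.

### The arm

A 7-joint arm with a two-finger parallel gripper is mounted at the origin on a cart in front of the work surface, level with it; the furniture and walls round the work are solid. World frame = base frame: x ahead of the robot, y to its left, z up, the work surface at z = 0. Lengths are in m, angles in degrees, forces in N, time in s.
With the tool pointing down it reaches from about 0.425 to 0.875 m from the base axis. Payload 4.7 kg.
Tool frame: the origin (TCP) lies between the finger pads; the fingertips stand 8 mm ahead of it and the grasp point (between the pads) lies 11 mm behind it; z points along the fingers, y is the line along which they close (so a half turn about z gives the same grasp; the last joint's range is limited). The gripper opens to 87 mm and grips with 3 to 60 N. Pads are 19 mm wide; open, the fingers measure 117 mm over their backs; the gripper's body (75 mm by 190 mm) begins 51 mm behind the grasp point.
Start: joints at [67.615, 18.392, -4.016, 83.108, 1.295, 78.541, -3.26], TCP at [0.256, -0.597, 0.231] pointing down, gripper open.
Joint ranges: [-163.93, 163.93], [-17.29, 119.83], [-79.2, 71.16], [3.27, 140.29], [-89.18, 269.18], [5.43, 117.66], [-154.24, 154.24]. Speed limits (degrees/s): [147.25, 147.25, 180, 180, 180, 180, 180].

### API

Orientations are given as [roll, pitch, yaw] about the fixed x, y, z axes, in that order (R = Rz(yaw) Ry(pitch) Rx(roll)).
In Python, from cell import env, viewer gives the robot as it stands. The module is installed in compiled form; this text tells all that it offers.
- The arm moves only by the tool arm_command, never from a script. Its argument "series" is a list of rows, each a list of 2 entries, a list of its own where there are three numbers: the shift along the tool's x, y, z in mm, then the turn about the tool's z in rad. A call has exactly 5 rows; each row is the pose to reach, as a shift and turn from the pose commanded when the call began, along the tool's axes at that moment; what a row does not reach only later rows make up. A row lasts 1/10 s, in which the tool goes at most 50 mm and 8.59 degrees, less where a joint would pass 70% of its speed; a pose out of reach is approached as far as the arm can. A call with a gripper value outside its range is refused whole. "grip" is the gripper command: -1 is fully open, 1 is shut, values between are in proportion, set as the call begins (left out, the last holds). The fingers move at their own pace and stop on an object; "grip_force" is the grip in N (left out, the last holds). Time passes only in rows, so rows that repeat a pose let the fingers close, or fill a call up. It gives the time, the measured TCP pose, the force, the opening and the grip force at its end, in the units of the state.
- env.get_obs(): the state, without advancing time (a new reading comes with each control period).
- viewer.read_camera(name): name is "scene" or "side" or "wrist"; returns (picture, depth): 480x640x3 uint8, blue, green, red; 480x640 float32, m along the optical axis (not along the pixel's ray), 0 where there is no reading.
- viewer.calibration(name): a dict with "K" (3x3 intrinsics, pixels), "T" (4x4, takes a point from camera to world coordinates); the wrist camera has in their place "hand_eye" (4x4, takes a point from camera to tool coordinates, whose origin is the TCP and whose axes are the flange's). Camera axes: x right, y up, looking along -z (the intrinsics and any distortion apply to the point x, -y, -z); pixel columns grow to the right and rows downward; lengths in m; the calibration is good to about 2 mm. A picture is of the moment at which its call begins: read the wrist's pose just before it. calibration takes no time and is no camera call.
- env.sign_off(): hands the job in; it is judged then, once.
The state is a dict: "time_s": time; "qpos": joint angles; "joint_velocities": joint speeds; "effort": joint torques, N m; "tool_pos": TCP position; "tool_rot": TCP orientation; "force": force on the tool from outside, world axes, zero at the start; "wrist_torque": the same for the moment, N m; "grip_width": finger opening in m; "grasp_force": force on a finger pad.
Only numpy, scipy, OpenCV 4.12 (cv2) and the standard library are available. Lean on these libraries where they do the work, as an engineer would, in place of code of your own. Each camera call takes 0.05 s, during which the arm holds its last target. There are 200 camera calls.

## Working session

There is one attempt and no reset: what is moved stays moved. The work goes in short steps, Python scripts to look and compute and a tool call to move; the robot and the scene stay as the last step left them, time stands still between calls to the robot, and variables do not carry over. Pictures are saved under pics/ and viewed, at most 14 in all, crops included, and the job is handed in when it is done.

Besides the shell and the picture viewer there is one more tool, called after ">>>" as a command line: name --argument value ..., lists and objects as JSON in quotes. arm_command: Moves the arm, as the interface text tells. Its arguments: {"type":"object","properties":{"series":{"type":"array"},"grip":{"type":"number"},"grip_force":{"type":"number"}},"required":["series"]}

```bash
mkdir -p pics
cat > h.py <<'E'
import numpy as np, cv2
from cell import env, viewer
def grab(n):
    o=env.get_obs(); p,d=viewer.read_camera(n); return o,p,d
def cloud(n,d):
    c=viewer.calibration(n);K=np.array(c['K']);T=np.array(c['T'])
    v,u=np.mgrid[0:480,0:640]
    P=np.stack([(u-K[0,2])/K[0,0]*d,-(v-K[1,2])/K[1,1]*d,-d],-1)
    return P@T[:3,:3].T+T[:3,3]
E
python3 - <<'E'
from h import *
for n in ("scene","side"):
    o,p,d=grab(n); cv2.imwrite(f"pics/{n}0.png",p); np.savez(f"{n}0.npz",p=p,d=d)
    c=viewer.calibration(n); print(n,c, (d>0).mean())
print(viewer.calibration("wrist")); print(o)
E
```

```text
scene {'K': array([[553.31037861,   0.        , 317.88538135],
       [  0.        , 553.31037861, 234.03223494],
       [  0.        ,   0.        ,   1.        ]]), 'T': array([[-0.87888239,  0.31311856, -0.35989236, -0.18951171],
       [-0.47668237, -0.54730355,  0.68791914,  1.17570288],
       [ 0.01842989,  0.77615436,  0.63027355,  1.19013473],
       [ 0.        ,  0.        ,  0.        ,  1.        ]])} 0.9960286458333333
side {'K': array([[518.93091114,   0.        , 315.8965164 ],
       [  0.        , 518.93091114, 235.03062137],
       [  0.        ,   0.        ,   1.        ]]), 'T': array([[ 0.98765187,  0.08819011, -0.12948471,  0.2546461 ],
       [-0.15549759,  0.65252307, -0.74164287, -1.2110437 ],
       [ 0.01908619,  0.75261953,  0.65817898,  1.06898075],
       [ 0.        ,  0.        ,  0.        ,  1.        ]])} 0.9960807291666667
{'K': array([[416.10728056,   0.        , 312.61526286],
       [  0.        , 416.10728056, 236.26222394],
       [  0.        ,   0.        ,   1.        ]]), 'hand_eye': array([[-7.01081485e-04,  9.58046554e-01,  2.86611775e
[... 299 characters left out ...]
0.05, 'qpos': array([67.61472359, 18.43869746, -4.01373282, 83.17259028,  1.2951445 ,
       78.54023335, -3.25899768]), 'joint_velocities': array([ 0.00168883,  0.04130896, -0.00091559, -0.05716023, -0.05709962,
        0.00435989, -0.00135139]), 'effort': array([-2.89969566e-04, -4.92991912e+01, -4.06263666e-01, -3.13704979e+01,
       -6.42317883e-02,  3.98295536e-02,  6.76443256e-05]), 'tool_pos': array([ 0.25572297, -0.59702143,  0.2294856 ]), 'tool_rot': array([-1.79893718e+02,  6.32427294e-03,  2.31943050e+01]), 'force': array([ 0.0189277 , -0.71598461, -0.23723179]), 'wrist_torque': array([-0.03303605,  0.05068171, -0.00055549]), 'grasp_force': 0.0, 'grip_width': 0.08718273386368752}
```

View pics/scene0.png

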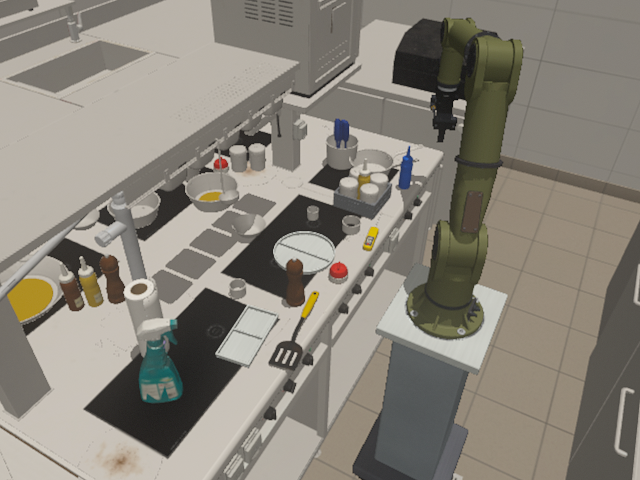

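View pics/side0.png

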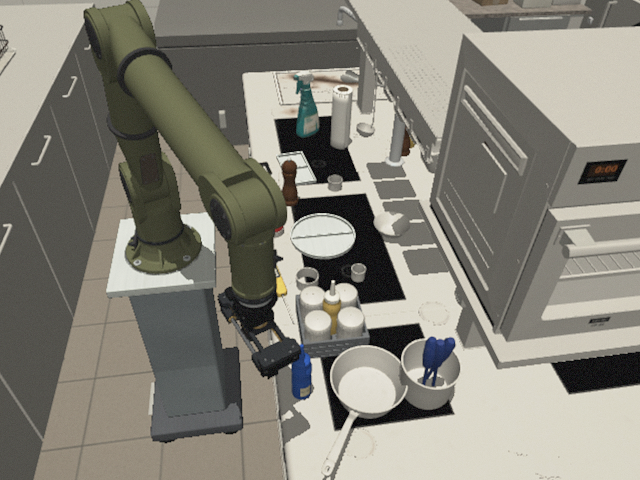

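```bash
cat > m.py <<'E'
from h import *
C={}
for n in ("scene","side"):
    z=np.load(f"{n}0.npz"); C[n]=cloud(n,z['d']); C[n+'p']=z['p']
def at(n,u,v): return C[n][v,u].round(3)
E
python3 - <<'E'
from m import *
for nm,u,v in [("r1",313,213),("r2",351,224),("r3",237,288),("mill",295,266),("mill2",110,262),("bot",366,166),("tray",305,252),("rect",248,335),("blue",407,160)]: print(nm,at("scene",u,v))
for nm,u,v in [("r1",358,270),("r2",307,275),("r3",335,182),("mill",290,165),("bot",333,288)]: print("side",nm,at("side",u,v))
# height-map, merged, x .3-.9, y -.5..0.7, 2mm px
for n in ("scene","side"):
    P=C[n].reshape(-1,3); col=C[n+'p'].reshape(-1,3)
    k=(P[:,0]>.3)&(P[:,0]<.8)&(P[:,1]>-.45)&(P[:,1]<.55)&(P[:,2]<.25)&(P[:,2]>-.02)
    P=P[k];col=col[k];o=np.argsort(P[:,2]);P=P[o];col=col[o]
    im=np.zeros((500,1000,3),np.uint8)
    im=np.zeros((400,800,3),np.uint8)
    im[(399-(P[:,0]-.3)*800).astype(int).clip(0,399),(799-(P[:,1]+.45)*800).astype(int).clip(0,799)]=col
    C[n+'im']=im
    print(n,np.median(P[(abs(P[:,2])<.02)][:,2]))
    # heights 28-44mm slices (ring tops)
    h=(P[:,2]>.025)&(P[:,2]<.045)
    m=np.zeros((500,1000),np.uint8); m[((P[h,0]-.3)*1000).astype(int),((P[h,1]+.45)*1000).astype(int)]=255
    m=cv2.morphologyEx(m,cv2.MORPH_CLOSE,np.ones((9,9)))
    N,l,s,c=cv2.connectedComponentsWithStats(m)
    for i in range(1,N):
        if s[i,4]>150: print(n,'blob x',.3+c[i,1]/1000,'y',-.45+c[i,0]/1000,'w(y)',s[i,2],'h(x)',s[i,3], 'xmin',.3+s[i,1]/1000,'ymin',-.45+s[i,0]/1000)
cv2.imwrite("pics/top.png",np.maximum(C['sceneim'],0)); 
cv2.imwrite("pics/top.png",np.vstack([C['sceneim'],C['sideim']])[::1][:800][::1] if 0 else cv2.resize(np.vstack([C['sceneim'],C['sideim']]),(600,600)))
E
```

```text
r1 [ 0.546 -0.19   0.025]
r2 [ 0.415 -0.228  0.001]
r3 [ 0.581  0.225 -0.003]
mill [0.392 0.196 0.15 ]
mill2 [0.849 0.435 0.149]
bot [ 0.435 -0.371  0.155]
tray [ 0.477 -0.011  0.009]
rect [0.444 0.367 0.004]
blue [ 0.337 -0.52   0.131]
side r1 [ 0.559 -0.187  0.012]
side r2 [ 0.412 -0.181  0.006]
side r3 [0.574 0.255 0.009]
side mill [0.406 0.168 0.151]
side bot [ 0.443 -0.386  0.164]
scene -0.002762809418832557
scene blob x 0.332955091383812 y 0.03801409921671017 w(y) 55 h(x) 54 xmin 0.307 ymin 0.010000000000000009
scene blob x 0.4379071729957806 y -0.2990916214587101 w(y) 59 h(x) 165 xmin 0.36 ymin -0.34400000000000003
scene blob x 0.39180260303687636 y 0.20048373101952283 w(y) 43 h(x) 46 xmin 0.375 ymin 0.172
scene blob x 0.4124033018867924 y -0.22945754716981134 w(y) 30 h(x) 54 xmin 0.383 ymin -0.24100000000000002
scene blob x 0.5428651685393259 y -0.18552808988764047 w(y) 24 h(x) 22 xmin 0.534 ymin -0.197
scene blob x 0.5792706422018348 y 0.2263623853211008 w(y) 42 h(x) 37 xmin 0.556 ymin 0.21400000000000002
scene blob x 0.663876404494382 y 0.02194943820224715 w(y) 31 h(x) 36 x
[... 511 characters left out ...]
x) 32 xmin 0.534 ymin -0.23
side blob x 0.5581074766355141 y -0.19112616822429906 w(y) 29 h(x) 35 xmin 0.5389999999999999 ymin -0.21000000000000002
side blob x 0.5613316062176166 y 0.21607253886010352 w(y) 24 h(x) 40 xmin 0.5429999999999999 ymin 0.20700000000000002
side blob x 0.5756333333333333 y 0.2533904761904762 w(y) 36 h(x) 37 xmin 0.5549999999999999 ymin 0.22800000000000004
side blob x 0.6290520325203253 y 0.48451382113821134 w(y) 40 h(x) 48 xmin 0.607 ymin 0.47000000000000003
side blob x 0.7082267002518892 y 0.009674433249370284 w(y) 99 h(x) 116 xmin 0.643 ymin -0.06
side blob x 0.6983333333333333 y -0.07510628019323673 w(y) 12 h(x) 50 xmin 0.6759999999999999 ymin -0.08100000000000002
```

View pics/top.png

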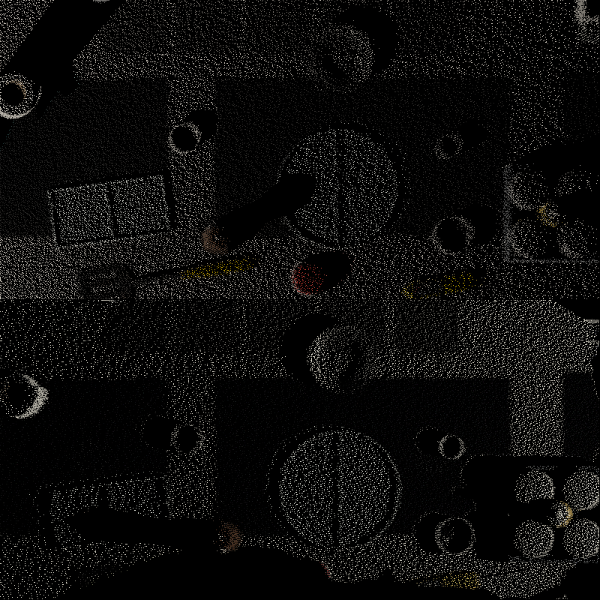

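Run:
```python
from m import *
a=C['scenep'][120:320,220:440]; b=C['sidep'][150:370,260:400]
a=cv2.resize(a,None,fx=2.2,fy=2.2); b=cv2.resize(b,None,fx=2.2,fy=2.2)
im=np.zeros((max(a.shape[0],b.shape[0]),a.shape[1]+b.shape[1],3),np.uint8); im[:a.shape[0],:a.shape[1]]=a; im[:b.shape[0],a.shape[1]:]=b
print(im.shape); cv2.imwrite("pics/crop0.png",im)
```

```text
(484, 792, 3)
```

View pics/crop0.png

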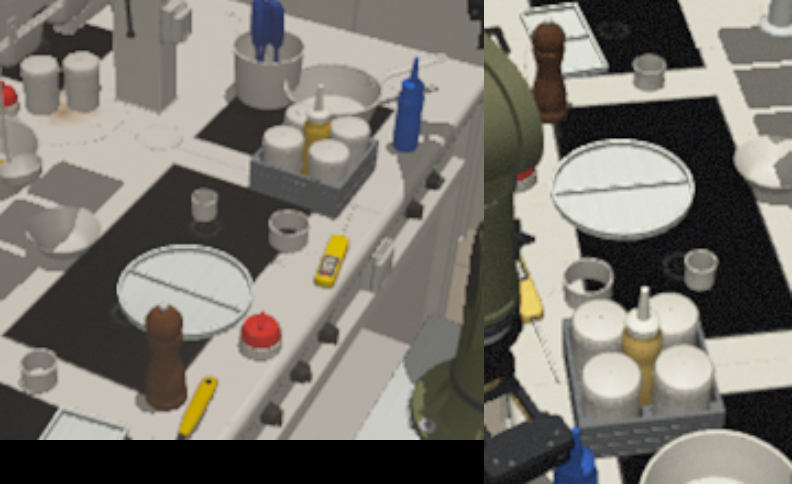

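Scene candidates by description.
- **Rings:** small at scene (313,213), 41 mm. Large at (351,224), about 60 mm. Medium at (237,288), not wanted.
- **Bottles:** yellow in the crate at (366,180) is wanted. Blue (406,170) and the rear brown and yellow ones at (72,290) and (90,285) are look-alikes.
- **Mills:** free-standing at (295,282) is wanted. The rear one at (113,280) is not.

The crop confirms these choices. I'll lift and turn first.

>>> arm_command --series '[[[0,0,-50],-0.15],[[0,0,-100],-0.3],[[0,0,-100],-0.45],[[0,0,-100],-0.6],[[0,0,-100],-0.75]]' --grip -1 --grip_force 25

```text
time_s: 0.6
tool_pos: [0.256, -0.5974, 0.3305]
tool_rot: [-180.0, -0.0, 66.5]
force: [-0.1, -0.1, -0.8]
grip_width: 0.0871
grasp_force: 0.0
```

```bash
cat >> h.py <<'E'
def go(x,y,z,psi,verbose=True):
    o=env.get_obs(); p=o['tool_pos']; a=np.radians(o['tool_rot'][2])
    d=np.array([x,y,z])-p
    t=(psi-o['tool_rot'][2]+180)%360-180
    print('t',round(o['time_s'],2),'now',p.round(4),o['tool_rot'].round(1),'F',o['force'].round(1),'w',round(o['grip_width'],4),
     '| shift', (1000*np.array([d[0]*np.cos(a)+d[1]*np.sin(a),d[0]*np.sin(a)-d[1]*np.cos(a),-d[2]])).round(1),'turn',np.radians(-t).round(3),'j7',o['qpos'][[0,6]].round(0))
def wcloud():
    o,p,d=grab('wrist'); c=viewer.calibration('wrist');K=np.array(c['K']);H=np.array(c['hand_eye'])
    from scipy.spatial.transform import Rotation as R
    T=np.eye(4);T[:3,:3]=R.from_euler('xyz',o['tool_rot'],degrees=True).as_matrix();T[:3,3]=o['tool_pos'];T=T@H
    v,u=np.mgrid[0:480,0:640]
    P=np.stack([(u-K[0,2])/K[0,0]*d,-(v-K[1,2])/K[1,1]*d,-d],-1)
    return p,P@T[:3,:3].T+T[:3,3]
E
python3 -c "
from h import *
go(.41,-.205,.25,90)"
```

```text
t 0.6 now [ 0.256  -0.5974  0.3305] [-180.    -0.    66.5] F [-0.1 -0.1 -0.8] w 0.0871 | shift [421.3 -15.   80.5] turn -0.41 j7 [71. 39.]
```

>>> arm_command --series '[[[42,-1,0],-0.08],[[84,-3,0],-0.16],[[126,-4,0],-0.25],[[168,-6,0],-0.33],[[210,-8,0],-0.41]]'

```text
time_s: 1.1
tool_pos: [0.3338, -0.4003, 0.3301]
tool_rot: [-180.0, -0.0, 89.8]
force: [0.5, 0.0, 0.7]
grip_width: 0.0868
grasp_force: 0.0
```

```bash
python3 -c "
from h import *
go(.41,-.205,.25,90)"
```

```text
t 1.1 now [ 0.3338 -0.4003  0.3301] [-180.    -0.    89.8] F [0.5 0.  0.7] w 0.0868 | shift [195.5  75.7  80.1] turn -0.003 j7 [65. 47.]
```

>>> arm_command --series '[[[45,18,10],0],[[90,36,30],0],[[135,54,50],0],[[180,70,70],0],[[195,76,80],0]]'

```text
time_s: 1.6
tool_pos: [0.4114, -0.2028, 0.2491]
tool_rot: [-179.9, -0.1, 90.0]
force: [-0.3, -0.1, 0.2]
grip_width: 0.0871
grasp_force: 0.0
```

```bash
cat >> h.py <<'E'
from scipy.optimize import least_squares
def ring(P,xy,zlo,zhi,r,rad=.06):
    """circle fit of points in height band near xy; r None = free radius"""
    Q=P.reshape(-1,3); k=(Q[:,2]>zlo)&(Q[:,2]<zhi)&(np.hypot(Q[:,0]-xy[0],Q[:,1]-xy[1])<rad); Q=Q[k]
    if r is None: f=lambda s:np.hypot(Q[:,0]-s[0],Q[:,1]-s[1])-s[2]; s0=[*xy,.03]
    else: f=lambda s:np.hypot(Q[:,0]-s[0],Q[:,1]-s[1])-r; s0=list(xy)
    s=least_squares(f,s0,loss='soft_l1',f_scale=.001).x
    return s.round(4), len(Q), Q[:,2].max().round(4), np.abs(f(s)).mean().round(4)
E
python3 - <<'E'
from h import *
p,P=wcloud(); cv2.imwrite('pics/w1.png',p); np.savez('w1.npz',p=p,P=P)
go(.41,-.205,.25,90)
print('table z',np.median(P[...,2][np.abs(P[...,2])<.01]))
print(ring(P,(.41,-.205),.028,.042,None))
print(ring(P,(.555,-.2),.028,.042,None,.04))
E
```

```text
t 1.65 now [ 0.4116 -0.2     0.2476] [-179.8   -0.2   90.1] F [ 0.   3.6 -1.3] w 0.0869 | shift [-4.9 -1.7 -2.4] turn 0.003 j7 [55. 26.]
table z 0.0007291945301795555
(array([ 0.4043, -0.2086,  0.0306]), 748, np.float64(0.0386), np.float64(0.0006))
(array([ 0.5517, -0.2024,  0.0191]), 572, np.float64(0.0377), np.float64(0.0006))
```

View pics/w1.png

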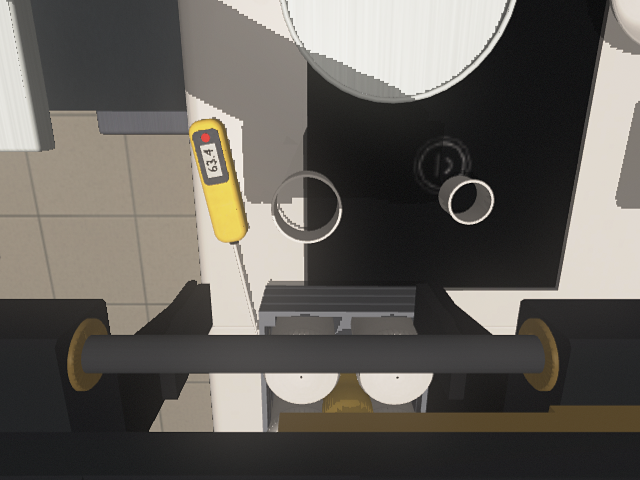

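The large ring is at (307,207), the small one at (468,200), and the crate top is at (345,370). The arm was still settling, so I'm measuring again.

Run:
```python
from h import *
for i in range(4): p,P=wcloud()
np.savez('w1.npz',p=p,P=P)
a=ring(P,(.405,-.205),.028,.042,None); print(a)
print(ring(P,(.552,-.2),.028,.042,None,.04))
z=P.reshape(-1,3); 
for c in [(.40,-.345),(.48,-.345)]: print('shaker',ring(P,c,.09,.11,None,.045))
go(a[0][0],a[0][1],.10,90)
```

```text
(array([ 0.4043, -0.2086,  0.0306]), 729, np.float64(0.0384), np.float64(0.0006))
(array([ 0.5517, -0.2024,  0.0191]), 569, np.float64(0.0382), np.float64(0.0006))
shaker (array([ 0.4125, -0.3336,  0.0311]), 2054, np.float64(0.11), np.float64(0.0072))
shaker (array([ 0.469 , -0.3337,  0.0306]), 1972, np.float64(0.11), np.float64(0.0073))
t 1.85 now [ 0.4103 -0.2089  0.2508] [-180.     0.    89.6] F [ 1.2 -0.  -0.2] w 0.0871 | shift [  0.2  -6.  150.8] turn -0.007 j7 [55. 26.]
```

>>> arm_command --series '[[[0,-3,45],-0.007],[[0,-6,90],-0.007],[[0,-6,130],-0.007],[[0,-6,150],-0.007],[[0,-6,150],-0.007]]'

```text
time_s: 2.35
tool_pos: [0.4021, -0.2082, 0.098]
tool_rot: [-179.7, -0.2, 89.9]
force: [0.3, -0.6, 0.8]
grip_width: 0.087
grasp_force: 0.0
```

Run:
```python
from h import *
for i in range(2): p,P=wcloud()
print(ring(P,(.405,-.205),.028,.042,None))
go(.4043,-.2086,.022,90)
```

```text
(array([ 0.4043, -0.2084,  0.0305]), 2168, np.float64(0.038), np.float64(0.0006))
t 2.45 now [ 0.405  -0.209   0.1014] [179.9   0.   89.9] F [0.6 0.2 0.5] w 0.0871 | shift [ 0.4 -0.7 79.4] turn -0.001 j7 [54. 23.]
```

>>> arm_command --series '[[[0,-1,25],0],[[0,-1,50],0],[[0,-1,68],0],[[0,-1,79],0],[[0,-1,79],0]]'

```text
time_s: 2.95
tool_pos: [0.4038, -0.2081, 0.0217]
tool_rot: [-180.0, -0.0, 90.0]
force: [0.6, 0.5, 0.3]
grip_width: 0.087
grasp_force: 0.0
```

>>> arm_command --series '[[[0,0,0],0],[[0,0,0],0],[[0,0,0],0],[[0,0,0],0],[[0,0,0],0]]' --grip 1 --grip_force 25

```text
time_s: 3.45
tool_pos: [0.4043, -0.208, 0.0223]
tool_rot: [179.9, 0.1, 90.1]
force: [-0.4, 0.8, 4.1]
grip_width: 0.0626
grasp_force: 25.0
```

Run:
```python
from m import *
go(.4043,-.2086,.022,90)
# trays: bright low points from scene/side clouds
for n in ("scene","side"):
    P=C[n];z=P[...,2]
    for nm,(x0,x1,y0,y1) in dict(rect=(.37,.54,.25,.49),rnd=(.37,.6,-.13,.1)).items():
        b=C[n+'p'].min(-1)
        k=(P[...,0]>x0)&(P[...,0]<x1)&(P[...,1]>y0)&(P[...,1]<y1)&(z>.0)&(z<.025)
        rim=k&(z>.009)
        Q=P[rim][:,:2].astype(np.float32)
        if nm=='rect': print(n,nm,len(Q),cv2.minAreaRect(Q))
        else:
            print(n,nm,len(Q),cv2.minEnclosingCircle(Q))
            print(ring(P,(.487,-.015),.010,.020,None,.12))
```

```text
t 3.45 now [ 0.4043 -0.208   0.0223] [1.799e+02 1.000e-01 9.010e+01] F [-0.4  0.8  4.1] w 0.0626 | shift [-0.6  0.   0.3] turn 0.001 j7 [53. 19.]
scene rect 304 ((0.4452105164527893, 0.36824536323547363), (0.10187383741140366, 0.19848494231700897), 7.5263895988464355)
scene rnd 184 ((0.4866392910480499, -0.007414903026074171), 0.10614173859357834)
(array([ 0.4815, -0.0103,  0.0977]), 146, np.float64(0.0187), np.float64(0.008))
side rect 126 ((0.4469619691371918, 0.3589697778224945), (0.09948065131902695, 0.20146700739860535), 9.43264389038086)
side rnd 353 ((0.4820098876953125, -0.01874498836696148), 0.10391146689653397)
(array([ 0.4818, -0.02  ,  0.0975]), 301, np.float64(0.0199), np.float64(0.0086))
```

>>> arm_command --series '[[[0,0,-30],0],[[0,0,-75],0],[[0,0,-120],0],[[0,0,-165],0],[[0,0,-210],0]]'

```text
time_s: 3.95
tool_pos: [0.4033, -0.2073, 0.2334]
tool_rot: [-180.0, 0.0, 90.1]
force: [1.3, -0.5, -0.8]
grip_width: 0.0623
grasp_force: 25.0
```

>>> arm_command --series '[[[25,4,-18],0],[[65,8,-18],0],[[105,15,-18],0],[[145,22,-18],0],[[185,30,-18],0]]'

```text
time_s: 4.45
tool_pos: [0.4332, -0.021, 0.2495]
tool_rot: [180.0, 0.1, 90.0]
force: [1.1, -0.6, -0.6]
grip_width: 0.0628
grasp_force: 25.0
```

>>> arm_command --series '[[[40,2,0],0],[[80,6,0],0],[[120,6,0],0],[[160,6,0],0],[[200,6,0],0]]'

```text
time_s: 4.95
tool_pos: [0.4388, 0.1789, 0.2496]
tool_rot: [180.0, 0.1, 90.0]
force: [0.4, -0.1, -1.1]
grip_width: 0.0629
grasp_force: 25.0
```

>>> arm_command --series '[[[40,0,0],0],[[80,0,0],0],[[105,0,0],0],[[115,0,0],0],[[115,0,0],0]]'

```text
time_s: 5.45
tool_pos: [0.4381, 0.2944, 0.2492]
tool_rot: [-179.9, -0.1, 90.3]
force: [0.9, -0.7, -0.8]
grip_width: 0.0626
grasp_force: 25.0
```

Run:
```python
from h import *
for i in range(3): p,P=wcloud()
cv2.imwrite('pics/w2.png',p); np.savez('w2.npz',p=p,P=P)
go(.44,.41,.1,90)
```

```text
t 5.6 now [0.4393 0.2914 0.2493] [-1.8e+02  1.0e-01  9.0e+01] F [-1.   0.8 -0.8] w 0.0626 | shift [118.6   0.7 149.3] turn -0.0 j7 [ 26. -44.]
```

View pics/w2.png

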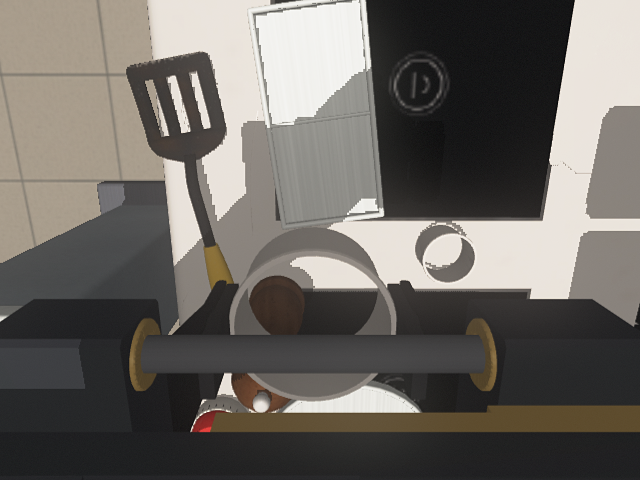

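The rect tray's near edge runs from (284,226) to (383,214), and the divider from (266,127) to (375,113). I'll cast these onto the rim plane.

```bash
cat >> h.py <<'E'
def wray(uv,z,o=None):
    from scipy.spatial.transform import Rotation as R
    o=o or env.get_obs(); c=viewer.calibration('wrist');K=np.array(c['K'])
    T=np.eye(4);T[:3,:3]=R.from_euler('xyz',o['tool_rot'],degrees=True).as_matrix();T[:3,3]=o['tool_pos'];T=T@np.array(c['hand_eye'])
    uv=np.array(uv,float); d=np.stack([(uv[:,0]-K[0,2])/K[0,0],-(uv[:,1]-K[1,2])/K[1,1],-np.ones(len(uv))],-1)@T[:3,:3].T
    return (T[:3,3]+d*((z-T[2,3])/d[:,2])[:,None])[:,:2]
E
python3 - <<'E'
from h import *
W=wray([(284,227),(383,215),(266,127),(376,113),(249,11),(363,-2)],.014)
print(W.round(4)); c=(W[2]+W[3])/2; n=W[1]-W[0]; print(c, np.hypot(*n), (W[0]+W[1])/2, np.degrees(np.arctan2(n[1],n[0])))
z=np.load('w2.npz');P=z['P'];p=z['p']
k=(P[...,0]>.38)&(P[...,0]<.51)&(P[...,1]>.24)&(P[...,1]<.49)&(p.min(-1)>-1)&(P[...,2]>.010)&(P[...,2]<.02)
print(k.sum(),cv2.minAreaRect(P[k][:,:2].astype(np.float32)))
E
```

```text
[[0.4107 0.2621]
 [0.5062 0.274 ]
 [0.3963 0.356 ]
 [0.4954 0.3681]
 [0.3851 0.4504]
 [0.4806 0.46  ]]
[0.44585536 0.36206185] 0.09623995283159145 [0.45843724 0.26804121] 7.1128155399561965
3795 ((0.44435134530067444, 0.3632484972476959), (0.10011791437864304, 0.19507388770580292), 7.5995941162109375)
```

>>> arm_command --series '[[[30,0,0],0],[[75,0,20],0],[[110,0,60],0],[[117,0,105],0],[[117,0,150],0]]'

```text
time_s: 6.1
tool_pos: [0.4389, 0.4103, 0.0981]
tool_rot: [180.0, -0.0, 90.1]
force: [0.3, 0.0, -0.2]
grip_width: 0.0626
grasp_force: 25.0
```

>>> arm_command --series '[[[0,0,30],0],[[0,0,50],0],[[0,0,60],0],[[0,0,60],0],[[0,0,60],0]]'

```text
time_s: 6.6
tool_pos: [0.44, 0.4094, 0.0407]
tool_rot: [179.9, -0.0, 90.0]
force: [0.2, 0.2, 0.3]
grip_width: 0.0628
grasp_force: 25.0
```

```bash
python3 -c "
from h import *
go(.439,.409,.0265,90)"
```

```text
t 6.6 now [0.44   0.4094 0.0407] [179.9  -0.   90. ] F [0.2 0.2 0.3] w 0.0628 | shift [-0.4 -1.  14.2] turn -0.0 j7 [ -1. -68.]
```

>>> arm_command --series '[[[0,0,5],0],[[0,0,9],0],[[0,0,12],0],[[0,0,13.5],0],[[0,0,13.5],0]]'

```text
time_s: 7.1
tool_pos: [0.4391, 0.4093, 0.0264]
tool_rot: [180.0, 0.0, 90.1]
force: [-1.4, -1.8, 3.5]
grip_width: 0.0626
grasp_force: 25.0
```

>>> arm_command --series '[[[0,0,0],0],[[0,0,0],0],[[0,0,0],0],[[0,0,0],0],[[0,0,0],0]]' --grip -0.75

```text
time_s: 7.6
tool_pos: [0.439, 0.4094, 0.0259]
tool_rot: [-180.0, 0.0, 90.1]
force: [-0.8, 0.1, 1.5]
grip_width: 0.0758
grasp_force: 0.0
```

>>> arm_command --series '[[[0,0,-20],0],[[0,0,-60],0],[[0,0,-110],0],[[0,0,-160],0],[[0,0,-205],0]]'

```text
time_s: 8.1
tool_pos: [0.4389, 0.4097, 0.2335]
tool_rot: [179.9, -0.0, 90.1]
force: [0.4, -0.2, -0.5]
grip_width: 0.0763
grasp_force: 0.0
```

```bash
python3 -c "
from h import *
p,P=wcloud();p,P=wcloud()
print(ring(P,(.439,.409),.034,.048,None))
go(.4,.10,.23,90)"
```

```text
(array([0.438 , 0.4085, 0.0306]), 748, np.float64(0.0422), np.float64(0.0006))
t 8.2 now [0.4406 0.4128 0.2379] [179.5  -0.4  90.1] F [ 0.5  1.  -0.6] w 0.0764 | shift [-312.7  -41.     7.9] turn 0.001 j7 [  5. -62.]
```

>>> arm_command --series '[[[-30,0,-10],0],[[-75,0,-20],0],[[-120,0,-20],0],[[-165,0,-20],0],[[-210,0,-20],0]]' --grip -1

```text
time_s: 8.7
tool_pos: [0.4388, 0.1977, 0.2498]
tool_rot: [-179.9, -0.0, 90.1]
force: [1.8, -1.0, 1.1]
grip_width: 0.087
grasp_force: 0.0
```

>>> arm_command --series '[[[-45,0,0],0],[[-90,0,0],0],[[-135,8,0],0],[[-180,20,0],0],[[-225,30,0],0]]'

```text
time_s: 9.2
tool_pos: [0.4694, -0.0276, 0.2507]
tool_rot: [180.0, 0.1, 90.0]
force: [0.7, 0.4, 1.0]
grip_width: 0.0868
grasp_force: 0.0
```

>>> arm_command --series '[[[-45,5,0],0],[[-75,10,0],0],[[-95,10,0],0],[[-95,10,0],0],[[-95,10,0],0]]'

```text
time_s: 9.7
tool_pos: [0.4793, -0.1198, 0.2505]
tool_rot: [-180.0, -0.1, 90.1]
force: [0.0, -0.0, 0.6]
grip_width: 0.087
grasp_force: 0.0
```

Run:
```python
from h import *
for i in range(3): p,P=wcloud()
cv2.imwrite('pics/w3.png',p); np.savez('w3.npz',p=p,P=P)
go(.5517,-.2024,.1,90)
k=(P[...,0]>.37)&(P[...,0]<.6)&(P[...,1]>-.13)&(P[...,1]<.1)&(P[...,2]>.010)&(P[...,2]<.02)
Q=P[k]; r=np.hypot(Q[:,0]-.483,Q[:,1]+.014); Q=Q[(r>.085)&(r<.108)]
f=lambda s:np.hypot(Q[:,0]-s[0],Q[:,1]-s[1])-s[2]
print(least_squares(f,[.483,-.014,.1],loss='soft_l1',f_scale=.002).x,len(Q))
D=P[k]; D=D[np.hypot(D[:,0]-.483,D[:,1]+.014)<.08]; print(len(D)); print(np.polyfit(D[:,0]-.483,D[:,1],1))
print('small',ring(P,(.552,-.2),.028,.042,None,.04)); print('mill',ring(P,(.395,.18),.13,.15,None,.04))
```

```text
t 9.85 now [ 0.4797 -0.1188  0.251 ] [180.    0.   90.2] F [ 0.1 -0.1 -1. ] w 0.0869 | shift [-83.9  71.7 151. ] turn 0.004 j7 [60. 11.]
[ 0.48137809 -0.01644009  0.09765513] 3096
636
[ 0.00676148 -0.01638309]
small (array([ 0.5519, -0.2021,  0.0191]), 487, np.float64(0.0384), np.float64(0.0006))Traceback (most recent call last):
  File "<stdin>", line 10, in <module>
  File "h.py", line 30, in ring
    return s.round(4), len(Q), Q[:,2].max().round(4), np.abs(f(s)).mean().round(4)
                               ~~~~~~~~~~^^
    return umr_maximum(a, axis, None, out, keepdims, initial, where)
ValueError: zero-size array to reduction operation maximum which has no identity
```

View pics/w3.png

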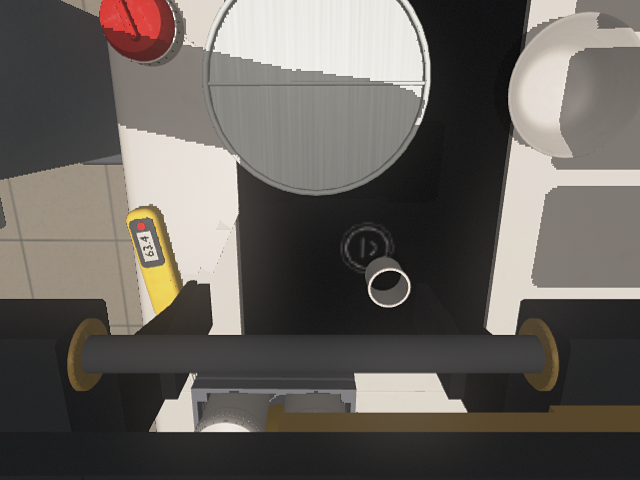

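The round tray is centred at (.481,-.016) with its divider along world x, at row 84 of the picture. The small ring's rim is at (389,287).

>>> arm_command --series '[[[-25,22,0],0],[[-65,55,10],0],[[-83,72,45],0],[[-83,72,90],0],[[-83,72,130],0]]'

```text
time_s: 10.35
tool_pos: [0.5521, -0.2027, 0.1192]
tool_rot: [180.0, -0.1, 90.1]
force: [-0.4, 0.1, -1.6]
grip_width: 0.0872
grasp_force: 0.0
```

>>> arm_command --series '[[[0,0,35],0],[[0,0,65],0],[[0,0,85],0],[[0,0,98],0],[[0,0,98],0]]'

```text
time_s: 10.85
tool_pos: [0.5507, -0.2023, 0.0217]
tool_rot: [-179.9, -0.1, 90.1]
force: [-0.1, 0.3, 0.9]
grip_width: 0.0866
grasp_force: 0.0
```

```bash
python3 -c "
from h import *
go(.552,-.202,.022,90)"
```

```text
t 10.85 now [ 0.5507 -0.2023  0.0217] [-1.799e+02 -1.000e-01  9.010e+01] F [-0.1  0.3  0.9] w 0.0866 | shift [ 0.3  1.3 -0.3] turn 0.002 j7 [52.  1.]
```

>>> arm_command --series '[[[0,0,0],0],[[0,0,0],0],[[0,0,0],0],[[0,0,0],0],[[0,0,0],0]]' --grip 1

```text
time_s: 11.35
tool_pos: [0.5519, -0.2036, 0.0235]
tool_rot: [180.0, 0.0, 90.1]
force: [-0.3, -0.2, -0.7]
grip_width: 0.0549
grasp_force: 0.0
```

>>> arm_command --series '[[[0,0,-20],0],[[0,0,-55],0],[[0,0,-90],0],[[15,-7,-100],0],[[45,-22,-100],0]]'

```text
time_s: 11.85
tool_pos: [0.5317, -0.1608, 0.1256]
tool_rot: [179.7, 0.1, 89.8]
force: [1.0, 1.0, 0.7]
grip_width: 0.0147
grasp_force: 0.0
```

>>> arm_command --series '[[[35,-17,0],0],[[70,-36,0],0],[[94,-48,0],0],[[94,-48,25],0],[[94,-48,60],0]]'

```text
time_s: 12.35
tool_pos: [0.4834, -0.0645, 0.0646]
tool_rot: [179.7, 0.2, 90.1]
force: [0.1, -1.6, -0.3]
grip_width: 0.0005
grasp_force: 0.0
```

```bash
python3 -c "
from h import *
go(.481,-.063,.0265,90)"
```

```text
t 12.35 now [ 0.4834 -0.0645  0.0646] [179.7   0.2  90.1] F [ 0.1 -1.6 -0.3] w 0.0005 | shift [ 1.5 -2.4 38.1] turn 0.002 j7 [52. -5.]
```

The fingers hadn't closed before I lifted (about 65 mm/s), so the ring stayed behind. Going back above it to look again.

>>> arm_command --series '[[[0,0,-45],0],[[-30,12,-95],0],[[-70,32,-140],0],[[-100,50,-160],0],[[-110,70,-160],0]]' --grip -1

```text
time_s: 12.85
tool_pos: [0.5533, -0.1793, 0.2272]
tool_rot: [179.7, 0.3, 89.8]
force: [0.6, -0.1, 0.2]
grip_width: 0.0325
grasp_force: 0.0
```

Run:
```python
from h import *
for i in range(4): p,P=wcloud()
print('small',ring(P,(.552,-.2),.028,.042,None,.04))
go(.552,-.202,.12,90)
```

```text
small (array([ 0.5524, -0.2021,  0.0191]), 524, np.float64(0.0379), np.float64(0.0006))
t 13.05 now [ 0.5515 -0.174   0.2226] [-1.80e+02 -1.00e-01  9.01e+01] F [-0.6  0.4 -0.4] w 0.0484 | shift [-28.    0.4 102.6] turn 0.001 j7 [56.  6.]
```

Undisturbed. Repeating, with full open time and full close time.

>>> arm_command --series '[[[-15,0,0],0],[[-28,1,0],0],[[-28,1,40],0],[[-28,1,80],0],[[-28,1,110],0]]'

```text
time_s: 13.55
tool_pos: [0.5509, -0.2037, 0.1107]
tool_rot: [-179.9, 0.0, 90.0]
force: [-0.4, 0.4, -0.5]
grip_width: 0.0843
grasp_force: 0.0
```

>>> arm_command --series '[[[0,0,0],0],[[0,0,25],0],[[0,0,55],0],[[0,0,80],0],[[0,0,91],0]]'

```text
time_s: 14.05
tool_pos: [0.552, -0.2033, 0.0215]
tool_rot: [-179.9, 0.0, 90.0]
force: [-0.0, 0.4, 0.2]
grip_width: 0.0869
grasp_force: 0.0
```

>>> arm_command --series '[[[0,0,0],0],[[0,0,0],0],[[0,0,0],0],[[0,0,0],0],[[0,0,0],0]]' --grip 1

```text
time_s: 14.55
tool_pos: [0.5532, -0.2027, 0.0229]
tool_rot: [179.9, 0.0, 90.1]
force: [0.3, -0.4, 0.2]
grip_width: 0.0547
grasp_force: 0.0
```

>>> arm_command --series '[[[0,0,0],0],[[0,0,0],0],[[0,0,0],0],[[0,0,0],0],[[0,0,0],0]]'

```text
time_s: 15.05
tool_pos: [0.5528, -0.2025, 0.0223]
tool_rot: [180.0, 0.0, 90.1]
force: [-1.1, 0.0, 1.8]
grip_width: 0.0399
grasp_force: 25.0
```

>>> arm_command --series '[[[0,0,-20],0],[[0,0,-55],0],[[0,0,-90],0],[[15,-7,-100],0],[[45,-22,-100],0]]'

```text
time_s: 15.55
tool_pos: [0.5324, -0.1597, 0.1241]
tool_rot: [179.7, 0.1, 89.8]
force: [0.4, -0.1, -0.9]
grip_width: 0.04
grasp_force: 25.0
```

>>> arm_command --series '[[[35,-17,0],0],[[70,-36,0],0],[[94,-49,0],0],[[94,-49,25],0],[[94,-49,60],0]]'

```text
time_s: 16.05
tool_pos: [0.483, -0.0635, 0.0631]
tool_rot: [179.7, 0.2, 90.1]
force: [-0.3, -0.3, -0.6]
grip_width: 0.0399
grasp_force: 25.0
```

```bash
python3 -c "
from h import *
go(.481,-.063,.0265,90)"
```

```text
t 16.05 now [ 0.483  -0.0635  0.0631] [179.7   0.2  90.1] F [-0.3 -0.3 -0.6] w 0.0399 | shift [ 0.5 -2.  36.6] turn 0.002 j7 [53. -6.]
```

>>> arm_command --series '[[[0,-1,15],0],[[0,-1,27],0],[[0,-1,33],0],[[0,-1,36],0],[[0,-1,36],0]]'

```text
time_s: 16.55
tool_pos: [0.4813, -0.0635, 0.0266]
tool_rot: [179.9, 0.0, 90.1]
force: [-0.9, 0.7, -0.5]
grip_width: 0.0399
grasp_force: 25.0
```

>>> arm_command --series '[[[0,0,0],0],[[0,0,0],0],[[0,0,0],0],[[0,0,0],0],[[0,0,0],0]]' --grip -0.4

```text
time_s: 17.05
tool_pos: [0.4806, -0.0636, 0.0262]
tool_rot: [180.0, 0.0, 90.1]
force: [-1.0, -0.4, 0.0]
grip_width: 0.0603
grasp_force: 0.0
```

>>> arm_command --series '[[[0,0,-20],0],[[0,0,-65],0],[[0,0,-115],0],[[0,0,-165],0],[[0,0,-214],0]]'

```text
time_s: 17.55
tool_pos: [0.4802, -0.0631, 0.2421]
tool_rot: [180.0, 0.0, 90.1]
force: [0.8, -0.7, 0.4]
grip_width: 0.0612
grasp_force: 0.0
```

>>> arm_command --series '[[[15,-15,0],0],[[35,-35,0],0],[[60,-55,-5],0],[[75,-70,-10],0],[[75,-70,-10],0]]' --grip -1

```text
time_s: 18.05
tool_pos: [0.4096, 0.0133, 0.2507]
tool_rot: [179.9, 0.2, 90.2]
force: [-0.0, -0.3, 0.1]
grip_width: 0.0859
grasp_force: 0.0
```

Run:
```python
from h import *
for i in range(4): p,P=wcloud()
cv2.imwrite('pics/w4.png',p); np.savez('w4.npz',p=p,P=P)
go(.397,.18,.23,90)
print('small',ring(P,(.482,-.063),.033,.046,None,.04))
Q=P.reshape(-1,3);k=(np.hypot(Q[:,0]-.397,Q[:,1]-.18)<.06)&(Q[:,2]>.1); print(k.sum(),Q[k].max(0) if k.any() else'', Q[k].min(0) if k.any() else '')
for zl,zh,r in [(.131,.151,.0237),(.05,.11,None)]:
  try: print('mill',ring(P,(.397,.18),zl,zh,r,.045))
  except Exception as e: print(e)
k=(Q[:,2]>.163)&(Q[:,2]<.18)&(np.hypot(Q[:,0]-.397,Q[:,1]-.18)<.06); print(Q[k].mean(0),k.sum())
```

```text
t 18.25 now [0.4108 0.0107 0.2499] [180.  -0.  90.] F [ 0.5 -0.1 -0.3] w 0.0869 | shift [169.3 -13.7  19.9] turn 0.0 j7 [56.  9.]
small (array([ 0.4802, -0.0634,  0.0191]), 471, np.float64(0.0421), np.float64(0.0007))
0  
zero-size array to reduction operation maximum which has no identity
mill (array([0.4014, 0.1866, 0.0281]), 1025, np.float64(0.0935), np.float64(0.0016))
[nan nan nan] 0<stdin>:10: RuntimeWarning: Mean of empty slice.
  ret = um.true_divide(
```

View pics/w4.png

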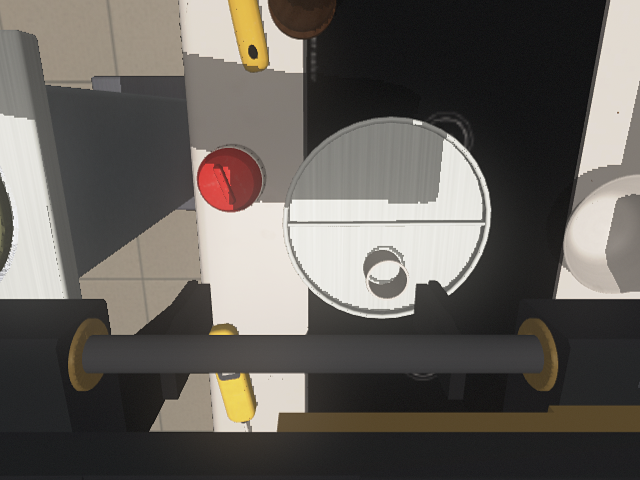

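Small ring is in place at (385,273). The mill is at the top edge, at (303,10). I'll move closer for its head.

>>> arm_command --series '[[[20,0,0],0],[[55,-5,0],0],[[80,-10,0],0],[[90,-10,0],0],[[90,-10,0],0]]'

```text
time_s: 18.75
tool_pos: [0.4007, 0.1021, 0.2499]
tool_rot: [-180.0, -0.0, 90.2]
force: [0.5, 0.1, -0.6]
grip_width: 0.0873
grasp_force: 0.0
```

Run:
```python
from m import *
for i in range(4): p,P=wcloud()
cv2.imwrite('pics/w5.png',p)
go(.401,.187,.23,90)
Q=P.reshape(-1,3);A=Q[(np.hypot(Q[:,0]-.401,Q[:,1]-.187)<.045)&(Q[:,2]>.126)]
def sph(A):
    f=lambda s:np.linalg.norm(A-s[:3],axis=1)-s[3]
    return least_squares(f,[.401,.187,.14,.024],loss='soft_l1',f_scale=.001).x.round(4),len(A)
print('w',A.min(0),A.max(0),sph(A[A[:,2]<.157]))
print(A[A[:,2]>.163].mean(0))
for n in ('scene','side'):
    Q=C[n].reshape(-1,3);A=Q[(np.hypot(Q[:,0]-.401,Q[:,1]-.187)<.045)&(Q[:,2]>.126)]
    print(n,sph(A[A[:,2]<.157]),A[A[:,2]>.163].mean(0))
```

```text
t 18.95 now [0.4007 0.0997 0.2499] [-180.    -0.    89.9] F [ 0.3  0.9 -0.1] w 0.0868 | shift [87.3  0.1 19.9] turn -0.002 j7 [45. -3.]
w [0.3784726  0.15556347 0.13830561] [0.42765986 0.20488423 0.40399656] (array([0.403 , 0.18  , 0.1353, 0.0248]), 3989)
[0.40104414 0.17838397 0.34647793]
scene (array([0.4029, 0.1845, 0.1315, 0.0246]), 211) [0.40211721 0.18719998 0.1661778 ]
side (array([0.4022, 0.1788, 0.1337, 0.0238]), 162) [0.40147922 0.17917033 0.16650788]
```

>>> arm_command --series '[[[25,1,0],0],[[60,2,0],0],[[80,2,0],0],[[80,2,20],0],[[80,2,45],0]]'

```text
time_s: 19.45
tool_pos: [0.4037, 0.181, 0.2054]
tool_rot: [179.8, 0.0, 90.0]
force: [0.0, -0.0, -0.1]
grip_width: 0.0872
grasp_force: 0.0
```

>>> arm_command --series '[[[0,0,20],0],[[0,0,40],0],[[0,0,60],0],[[0,0,71],0],[[0,0,75],0]]'

```text
time_s: 19.95
tool_pos: [0.4019, 0.1799, 0.1288]
tool_rot: [-179.9, -0.0, 89.9]
force: [-1.1, 0.8, 0.1]
grip_width: 0.0872
grasp_force: 0.0
```

>>> arm_command --series '[[[0,0,0],0],[[0,0,0],0],[[0,0,0],0],[[0,0,0],0],[[0,0,0],0]]' --grip 1 --grip_force 20

```text
time_s: 20.45
tool_pos: [0.4026, 0.1814, 0.1304]
tool_rot: [180.0, 0.0, 90.1]
force: [0.1, -1.3, 0.1]
grip_width: 0.0549
grasp_force: 0.0
```

>>> arm_command --series '[[[0,0,0],0],[[0,0,0],0],[[0,0,0],0],[[0,0,0],0],[[0,0,0],0]]'

```text
time_s: 20.95
tool_pos: [0.4026, 0.1815, 0.1302]
tool_rot: [180.0, -0.0, 90.1]
force: [0.8, -1.3, 1.9]
grip_width: 0.0465
grasp_force: 20.0
```

>>> arm_command --series '[[[0,0,-8],0],[[0,0,-20],0],[[0,0,-35],0],[[0,0,-50],0],[[0,0,-60],0]]'

```text
time_s: 21.45
tool_pos: [0.4021, 0.1815, 0.191]
tool_rot: [180.0, 0.0, 90.1]
force: [-0.3, -0.1, -2.4]
grip_width: 0.0467
grasp_force: 20.0
```

>>> arm_command --series '[[[-6,3,0],0],[[-20,10,0],0],[[-38,19,0],0],[[-57,29,0],0],[[-76,39,0],0]]'

```text
time_s: 21.95
tool_pos: [0.442, 0.1028, 0.1894]
tool_rot: [-179.9, -0.0, 90.0]
force: [0.3, 0.1, -2.7]
grip_width: 0.0464
grasp_force: 20.0
```

>>> arm_command --series '[[[-19,10,0],0],[[-38,20,0],0],[[-56,29,0],0],[[-68,36,0],0],[[-74,39,0],0]]'

```text
time_s: 22.45
tool_pos: [0.4812, 0.0299, 0.1899]
tool_rot: [-180.0, -0.0, 90.0]
force: [0.2, 0.5, -1.6]
grip_width: 0.0468
grasp_force: 20.0
```

>>> arm_command --series '[[[0,0,0],0],[[0,0,0],0],[[0,0,10],0],[[0,0,25],0],[[0,0,40],0]]'

```text
time_s: 22.95
tool_pos: [0.4799, 0.0318, 0.1485]
tool_rot: [-180.0, 0.0, 90.1]
force: [-0.5, -0.2, -1.7]
grip_width: 0.0468
grasp_force: 20.0
```

Run:
```python
from h import *
o,p,d=grab('side'); cv2.imwrite('pics/s6.png',cv2.resize(p[130:330,230:430],None,fx=2,fy=2)); go(.481,.031,.1345,90)
```

```text
t 23.0 now [0.478  0.0315 0.146 ] [-179.7   -0.    90.1] F [-1.1 -0.2 -3.1] w 0.0467 | shift [-0.5  3.  11.5] turn 0.002 j7 [ 51. -11.]
```

View pics/s6.png

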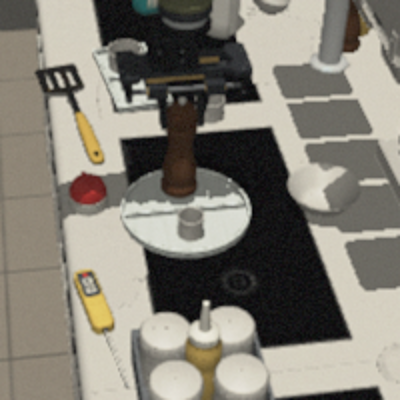

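The mill hangs upright over the far half of the tray, with its foot at crop (180,188). Lowering it now.

>>> arm_command --series '[[[0,0,4],0],[[0,0,8],0],[[0,0,11],0],[[0,0,14],0],[[0,0,16],0]]'

```text
time_s: 23.5
tool_pos: [0.4807, 0.0314, 0.1341]
tool_rot: [180.0, 0.0, 90.1]
force: [-0.9, -0.4, 10.9]
grip_width: 0.0467
grasp_force: 20.0
```

>>> arm_command --series '[[[0,0,0],0],[[0,0,0],0],[[0,0,0],0],[[0,0,0],0],[[0,0,0],0]]'

```text
time_s: 24.0
tool_pos: [0.4807, 0.0315, 0.1343]
tool_rot: [180.0, 0.0, 90.1]
force: [1.0, 0.7, -0.4]
grip_width: 0.047
grasp_force: 20.0
```

```bash
python3 -c "
from h import *
go(.481,.031,.134,90)"
```

```text
t 24.0 now [0.4807 0.0315 0.1343] [180.    0.   90.1] F [ 1.   0.7 -0.4] w 0.047 | shift [-0.5  0.3  0.3] turn 0.001 j7 [ 50. -12.]
```

>>> arm_command --series '[[[0,0,0],0],[[0,0,0],0],[[0,0,0],0],[[0,0,0],0],[[0,0,0],0]]' --grip -1

```text
time_s: 24.5
tool_pos: [0.4804, 0.0315, 0.134]
tool_rot: [-180.0, 0.0, 90.1]
force: [-0.4, -0.7, 0.0]
grip_width: 0.0788
grasp_force: 0.0
```

>>> arm_command --series '[[[0,0,-15],0],[[0,0,-45],0],[[0,0,-85],0],[[0,0,-125],0],[[0,0,-165],0]]'

```text
time_s: 25.0
tool_pos: [0.4803, 0.032, 0.3018]
tool_rot: [179.9, 0.1, 90.1]
force: [1.1, -0.1, -0.4]
grip_width: 0.087
grasp_force: 0.0
```

>>> arm_command --series '[[[-30,0,0],0],[[-75,-5,0],0],[[-120,-15,0],0],[[-165,-25,0],0],[[-210,-36,0],0]]'

```text
time_s: 25.5
tool_pos: [0.4443, -0.1799, 0.3006]
tool_rot: [179.9, 0.1, 90.1]
force: [1.0, 0.5, 0.7]
grip_width: 0.0866
grasp_force: 0.0
```

>>> arm_command --series '[[[-45,0,0],0],[[-90,0,0],0],[[-135,0,0],0],[[-180,0,0],0],[[-225,0,0],0]]'

```text
time_s: 26.0
tool_pos: [0.4447, -0.4054, 0.3005]
tool_rot: [179.9, 0.0, 90.1]
force: [0.5, -0.1, 0.3]
grip_width: 0.0868
grasp_force: 0.0
```

>>> arm_command --series '[[[-20,0,0],0],[[-25,0,0],0],[[-25,0,0],0],[[-25,0,0],0],[[-25,0,0],0]]'

```text
time_s: 26.5
tool_pos: [0.4458, -0.4266, 0.3]
tool_rot: [180.0, 0.0, 90.2]
force: [-0.3, 0.1, -0.4]
grip_width: 0.0866
grasp_force: 0.0
```

Run:
```python
from h import *
for i in range(3): p,P=wcloud()
cv2.imwrite('pics/w7.png',p); np.savez('w7.npz',p=p,P=P); go(.445,-.385,.3,90)
```

```text
t 26.65 now [ 0.4453 -0.4275  0.2996] [180.    0.   90.1] F [0.1 0.3 0.5] w 0.0871 | shift [42.5 -0.2 -0.4] turn 0.003 j7 [70. 35.]
```

View pics/w7.png

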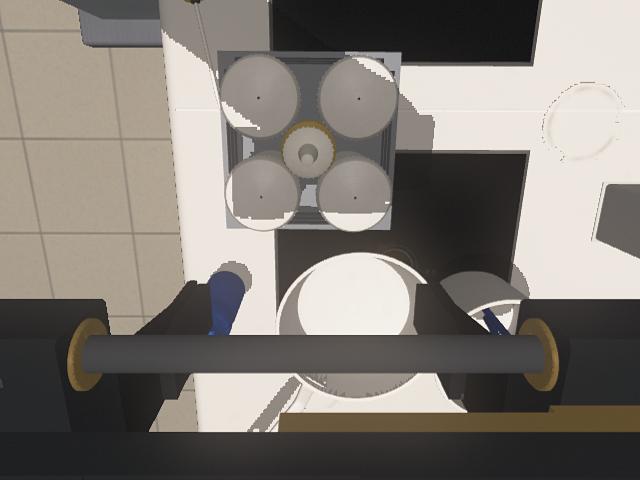

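The four shaker centres are at about (260,95), (358,97), (263,193) and (355,193). The bottle cap is at (308,150).

Run:
```python
from h import *
z=np.load('w7.npz');P=z['P'];Z=P[...,2]
W=wray([(260,95),(358,97),(263,193),(355,193)],.1); print(W.round(3))
cs=[]
for w in W:
    k=(Z>.09)&(Z<.11)&(np.hypot(P[...,0]-w[0],P[...,1]-w[1])<.045)
    c,r=cv2.minEnclosingCircle(P[k][:,:2].astype(np.float32)); cs.append(c); print('shaker',np.round(c,4),round(r,4),k.sum(),np.median(Z[k]).round(4))
print('mean',np.mean(cs,0))
b=np.mean(cs,0)
k=(Z>.130)&(Z<.148)&(np.hypot(P[...,0]-b[0],P[...,1]-b[1])<.03)
print('cap',cv2.minEnclosingCircle(P[k][:,:2].astype(np.float32)),k.sum(),np.percentile(Z[k],[5,50,95]))
k=(Z>.150)&(Z<.2)&(np.hypot(P[...,0]-b[0],P[...,1]-b[1])<.03)
print('nozzle',P[k].mean(0),P[k].max(0),k.sum())
n=k=(Z>.181)&(Z<.2)&(np.hypot(P[...,0]-b[0],P[...,1]-b[1])<.03); print(P[k].mean(0))
```

```text
[[ 0.402 -0.337]
 [ 0.481 -0.338]
 [ 0.402 -0.417]
 [ 0.481 -0.416]]
shaker [ 0.4052 -0.3416] 0.0394 5500 0.0982
shaker [ 0.4767 -0.3417] 0.0392 5500 0.0982
shaker [ 0.4027 -0.4126] 0.041 4520 0.0983
shaker [ 0.4804 -0.4125] 0.0409 4516 0.0982
mean [ 0.44122842 -0.37710305]
cap ((0.4407586455345154, -0.3790692687034607), 0.01971864141523838) 1730 [0.13324955 0.13667894 0.13906641]
nozzle [ 0.44112203 -0.37711448  0.17277072] [ 0.44702575 -0.37258633  0.18455042] 283
[ 0.44088504 -0.37888135  0.18263708]
```

>>> arm_command --series '[[[25,-2,0],0],[[49,-4,0],0],[[49,-4,20],0],[[49,-4,50],0],[[49,-4,80],0]]'

```text
time_s: 27.15
tool_pos: [0.4412, -0.3792, 0.2191]
tool_rot: [179.9, 0.1, 90.1]
force: [-0.2, -0.7, -0.5]
grip_width: 0.0871
grasp_force: 0.0
```

Run:
```python
from h import *
for i in range(4): p,P=wcloud()
Z=P[...,2]; b=(.441,-.378)
k=(Z>.132)&(Z<.148)&(np.hypot(P[...,0]-b[0],P[...,1]-b[1])<.03)
print('cap',cv2.minEnclosingCircle(P[k][:,:2].astype(np.float32)),k.sum(),np.percentile(Z[k],[5,50,95]))
go(.441,-.378,.132,90)
```

```text
cap ((0.4407542645931244, -0.37871626019477844), 0.01967865787446499) 2370 [0.13327058 0.13671617 0.14123818]
t 27.35 now [ 0.4409 -0.3793  0.2196] [-180.    -0.    90.1] F [1.1 0.1 1.2] w 0.0872 | shift [ 1.3  0.1 87.6] turn 0.001 j7 [70. 32.]
```

>>> arm_command --series '[[[0.5,0,25],0],[[0.5,0,50],0],[[0.5,0,70],0],[[0.5,0,82],0],[[0.5,0,88],0]]'

```text
time_s: 27.85
tool_pos: [0.4413, -0.3794, 0.1316]
tool_rot: [180.0, 0.0, 90.1]
force: [0.2, 1.4, -0.2]
grip_width: 0.0871
grasp_force: 0.0
```

>>> arm_command --series '[[[0,0,0],0],[[0,0,0],0],[[0,0,0],0],[[0,0,0],0],[[0,0,0],0]]' --grip 1 --grip_force 35

```text
time_s: 28.35
tool_pos: [0.4411, -0.3792, 0.1315]
tool_rot: [180.0, 0.0, 90.1]
force: [-0.3, -0.4, 0.8]
grip_width: 0.0544
grasp_force: 0.0
```

>>> arm_command --series '[[[0,0,0],0],[[0,0,0],0],[[0,0,0],0],[[0,0,0],0],[[0,0,0],0]]'

```text
time_s: 28.85
tool_pos: [0.4411, -0.379, 0.1311]
tool_rot: [180.0, 0.0, 90.1]
force: [1.0, -0.7, 0.4]
grip_width: 0.0358
grasp_force: 35.0
```

>>> arm_command --series '[[[0,0,0],0],[[0,0,0],0],[[0,0,0],0],[[0,0,0],0],[[0,0,0],0]]'

```text
time_s: 29.35
tool_pos: [0.441, -0.3791, 0.1311]
tool_rot: [180.0, 0.0, 90.1]
force: [0.8, -0.1, 0.2]
grip_width: 0.0361
grasp_force: 35.0
```

>>> arm_command --series '[[[0,0,-4],0],[[0,0,-8],0],[[0,0,-12],0],[[0,0,-16],0],[[0,0,-20],0]]'

```text
time_s: 29.85
tool_pos: [0.4407, -0.3791, 0.1513]
tool_rot: [-180.0, -0.0, 90.1]
force: [-0.6, 0.0, -3.5]
grip_width: 0.0362
grasp_force: 35.0
```

>>> arm_command --series '[[[0,0,-6],0],[[0,0,-12],0],[[0,0,-18],0],[[0,0,-24],0],[[0,0,-30],0]]'

```text
time_s: 30.35
tool_pos: [0.4409, -0.3791, 0.1817]
tool_rot: [180.0, 0.0, 90.1]
force: [-0.2, -0.8, -3.6]
grip_width: 0.0357
grasp_force: 35.0
```

Run:
```python
from h import *
o,p,d=grab('side'); cv2.imwrite('pics/s8.png',cv2.resize(p[230:390,240:420],None,fx=3,fy=3)); go(.441,-.379,.26,90)
```

```text
t 30.4 now [ 0.4414 -0.3794  0.1828] [1.799e+02 1.000e-01 9.010e+01] F [-0.3  0.  -3. ] w 0.0362 | shift [  0.4  -0.4 -77.2] turn 0.001 j7 [70. 31.]
```

View pics/s8.png

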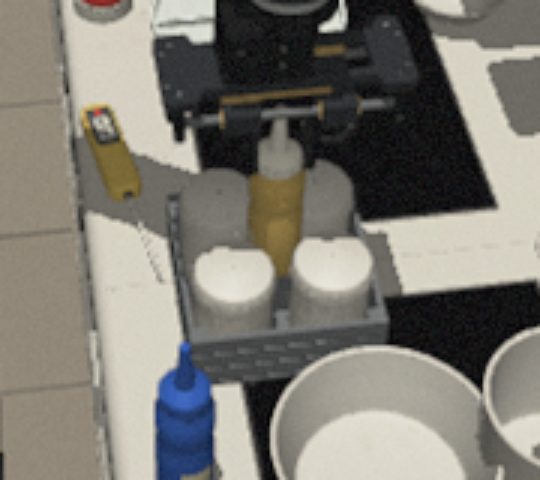

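The bottle is coming up upright (cap at (280,155)), and all four shakers are still standing. Lifting high enough to clear the mill.

>>> arm_command --series '[[[0,0,-15],0],[[0,0,-40],0],[[0,0,-70],0],[[0,0,-95],0],[[0,0,-120],0]]'

```text
time_s: 30.9
tool_pos: [0.4409, -0.3789, 0.3032]
tool_rot: [180.0, 0.0, 90.1]
force: [-0.4, -0.2, -4.2]
grip_width: 0.036
grasp_force: 35.0
```

>>> arm_command --series '[[[10,0,-15],0],[[30,0,-28],0],[[60,0,-32],0],[[95,0,-32],0],[[130,0,-32],0]]'

```text
time_s: 31.4
tool_pos: [0.4406, -0.2466, 0.3332]
tool_rot: [-180.0, -0.0, 90.1]
force: [-0.2, 0.3, -2.9]
grip_width: 0.0361
grasp_force: 35.0
```

>>> arm_command --series '[[[35,0,0],0],[[70,0,0],0],[[105,0,0],0],[[140,0,0],0],[[175,0,0],0]]'

```text
time_s: 31.9
tool_pos: [0.4399, -0.0713, 0.3329]
tool_rot: [-180.0, 0.0, 90.1]
force: [0.7, -0.8, -4.6]
grip_width: 0.0363
grasp_force: 35.0
```

>>> arm_command --series '[[[35,1,0],0],[[70,2,0],0],[[105,4,0],0],[[140,5,0],0],[[175,6,0],0]]'

```text
time_s: 32.4
tool_pos: [0.4454, 0.1036, 0.3328]
tool_rot: [-180.0, 0.1, 90.1]
force: [1.0, -0.3, -3.9]
grip_width: 0.0358
grasp_force: 35.0
```

>>> arm_command --series '[[[35,1,0],0],[[70,2,0],0],[[105,3,0],0],[[140,3,0],0],[[170,3,0],0]]'

```text
time_s: 32.9
tool_pos: [0.449, 0.2719, 0.3329]
tool_rot: [-180.0, 0.0, 90.0]
force: [-0.5, -0.3, -2.8]
grip_width: 0.0359
grasp_force: 35.0
```

>>> arm_command --series '[[[20,0,0],0],[[36,0,0],0],[[45,0,0],0],[[45,0,0],0],[[45,0,0],0]]'

```text
time_s: 33.4
tool_pos: [0.4485, 0.3158, 0.333]
tool_rot: [-180.0, 0.1, 90.1]
force: [-0.5, -0.4, -4.1]
grip_width: 0.0364
grasp_force: 35.0
```

```bash
python3 -c "
from h import *
go(.451,.316,.136,90)"
```

```text
t 33.4 now [0.4485 0.3158 0.333 ] [-1.80e+02  1.00e-01  9.01e+01] F [-0.5 -0.4 -4.1] w 0.0364 | shift [  0.2   2.5 197. ] turn 0.002 j7 [ 25. -50.]
```

>>> arm_command --series '[[[0,1,15],0],[[0,2,50],0],[[0,2,90],0],[[0,2,125],0],[[0,2,155],0]]'

```text
time_s: 33.9
tool_pos: [0.4509, 0.3136, 0.175]
tool_rot: [-179.9, 0.1, 89.9]
force: [0.0, 0.1, -3.3]
grip_width: 0.0361
grasp_force: 35.0
```

>>> arm_command --series '[[[0,0,15],0],[[0,0,25],0],[[0,0,33],0],[[0,0,38],0],[[0,0,40],0]]'

```text
time_s: 34.4
tool_pos: [0.4515, 0.3162, 0.1384]
tool_rot: [180.0, -0.0, 90.0]
force: [0.3, 0.1, -3.2]
grip_width: 0.036
grasp_force: 35.0
```

>>> arm_command --series '[[[0,0,2],0],[[0,0,4],0],[[0,0,6],0],[[0,0,7],0],[[0,0,7],0]]'

```text
time_s: 34.9
tool_pos: [0.4511, 0.3159, 0.1309]
tool_rot: [-180.0, 0.0, 90.1]
force: [-0.3, -0.2, -3.9]
grip_width: 0.0362
grasp_force: 35.0
```

```bash
python3 -c "
from h import *
go(.451,.316,.1303,90)"
```

```text
t 34.9 now [0.4511 0.3159 0.1309] [-180.     0.    90.1] F [-0.3 -0.2 -3.9] w 0.0362 | shift [ 0.1 -0.1  0.6] turn 0.001 j7 [ 19. -56.]
```

Not touching yet; lowering a little further.

>>> arm_command --series '[[[0,0,0.3],0],[[0,0,0.6],0],[[0,0,0.8],0],[[0,0,1],0],[[0,0,1],0]]'

```text
time_s: 35.4
tool_pos: [0.4512, 0.3161, 0.1302]
tool_rot: [180.0, -0.0, 90.1]
force: [-0.0, -0.2, -2.9]
grip_width: 0.0362
grasp_force: 35.0
```

>>> arm_command --series '[[[0,0,0.3],0],[[0,0,0.6],0],[[0,0,0.8],0],[[0,0,1],0],[[0,0,1],0]]'

```text
time_s: 35.9
tool_pos: [0.4515, 0.3166, 0.1301]
tool_rot: [179.9, -0.0, 90.1]
force: [-2.1, -0.2, 5.8]
grip_width: 0.0361
grasp_force: 35.0
```

Contact. Releasing, lifting clear and checking.

>>> arm_command --series '[[[0,0,0],0],[[0,0,0],0],[[0,0,0],0],[[0,0,0],0],[[0,0,0],0]]' --grip -1

```text
time_s: 36.4
tool_pos: [0.4511, 0.3159, 0.1288]
tool_rot: [-180.0, 0.0, 90.1]
force: [0.1, 0.3, -0.2]
grip_width: 0.0681
grasp_force: 0.0
```

>>> arm_command --series '[[[0,0,-10],0],[[0,0,-35],0],[[0,0,-70],0],[[0,0,-110],0],[[0,0,-150],0]]'

```text
time_s: 36.9
tool_pos: [0.4508, 0.3161, 0.2811]
tool_rot: [180.0, -0.0, 90.1]
force: [0.4, -0.4, 0.7]
grip_width: 0.0871
grasp_force: 0.0
```

>>> arm_command --series '[[[-20,0,0],0],[[-50,0,0],0],[[-80,0,0],0],[[-90,0,0],0],[[-90,0,0],0]]'

```text
time_s: 37.4
tool_pos: [0.4519, 0.2239, 0.2795]
tool_rot: [179.9, 0.1, 89.8]
force: [0.7, -0.9, 0.1]
grip_width: 0.0869
grasp_force: 0.0
```

Run:
```python
from h import *
for i in range(3): p,P=wcloud()
go(0,0,0,90)
o,a,d=grab('scene'); o,b,d2=grab('side')
cv2.imwrite('pics/f.png',np.hstack([cv2.resize(a[130:380,200:420],(380,432)),cv2.resize(b[120:370,240:460],(380,432))]))
print('ring',ring(P,(.438,.408),.034,.048,None))
C={'scene':cloud('scene',d),'side':cloud('side',d2),'wrist':P}
for n,Q in C.items():
    for nm,c in (('bottle',(.451,.316)),('mill',(.481,.031))):
        for zl,zh in ((.03,.06),(.09,.115),(.16,.19)):
            k=(Q[...,2]>zl)&(Q[...,2]<zh)&(np.hypot(Q[...,0]-c[0],Q[...,1]-c[1])<.035)
            print(n,nm,zl,k.sum(),Q[k].mean(0).round(3) if k.any() else '',Q[k][:,2].max().round(4) if k.any() else '')
```

```text
t 37.55 now [0.451  0.2272 0.2795] [180.   -0.   90.1] F [ 0.5 -0.1 -0.2] w 0.087 | shift [-226.  -451.6  279.5] turn 0.002 j7 [ 44. -33.]
ring (array([0.4381, 0.4079, 0.0309]), 292, np.float64(0.0429), np.float64(0.0007))
scene bottle 0.03 115 [0.442 0.333 0.046] 0.0599
scene bottle 0.09 133 [0.444 0.331 0.104] 0.115
scene bottle 0.16 23 [0.451 0.321 0.171] 0.1811
scene mill 0.03 135 [0.472 0.048 0.046] 0.0593
scene mill 0.09 62 [0.474 0.048 0.103] 0.1149
scene mill 0.16 7 [0.474 0.036 0.162] 0.1635
side bottle 0.03 92 [0.449 0.297 0.045] 0.0598
side bottle 0.09 92 [0.449 0.298 0.104] 0.1147
side bottle 0.16 18 [0.451 0.312 0.169] 0.1791
side mill 0.03 138 [0.476 0.01  0.046] 0.0597
side mill 0.09 73 [0.477 0.012 0.103] 0.115
side mill 0.16 31 [0.482 0.023 0.165] 0.1733
wrist bottle 0.03 0  
wrist bottle 0.09 475 [0.451 0.312 0.111] 0.1142
wrist bottle 0.16 276 [0.451 0.315 0.177] 0.1838
wrist mill 0.03 93 [0.471 0.034 0.054] 0.0599
wrist mill 0.09 458 [0.478 0.047 0.102] 0.115
wrist mill 0.16 0
```

View pics/f.png

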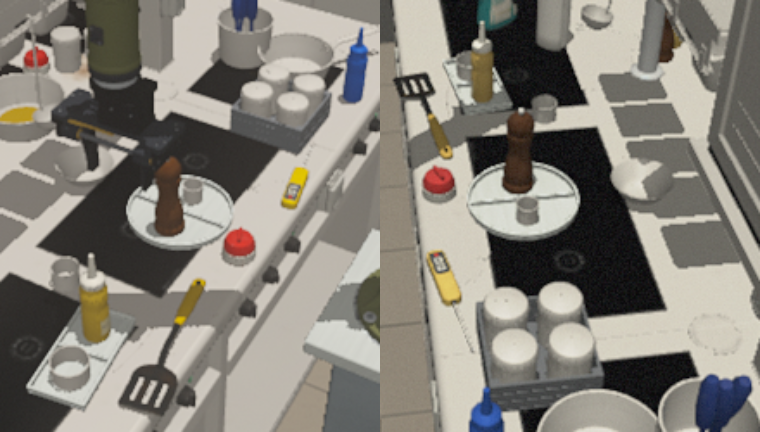

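Left half: large ring (70,368) and bottle (95,305) in the rect tray, mill (168,195) and small ring (192,190) in the round tray. Right half: all four shakers standing, robot clear of everything. Handing in.

```bash
python3 -c "
from h import *
print(env.sign_off())"
```

```text
the job is handed in; nothing more can be done
None
```

Both kits are made up and handed in at about 38 s of the 144 s allowed: the large ring and squeeze bottle are in the rectangular tray, the small ring and pepper mill are in the round tray, and in the last pictures all stood upright with the four shakers still standing in the crate. The sign-off returned no verdict.

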